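Pack up and wedge the free end of a chainstay, and hold the wedge for the tack

TASK

The square chainstay nipped in the vice hangs free over the small steel rest; prop it so that it cannot drop while its axle plate is tacked. Lay flat packers from the pile on the rest's pad, under the stay and pushed back against the fence, one on another, until the gap that is left is one the wooden wedge can fill; then slide the wedge in over them from the front, thin end first and flat side down, until you feel it tight under the stay, but without jacking the stay up more than a millimetre or two. Finish while still gripping the wedge there, pushed home, and do not disturb the head tube, the flux tin or the magnet.

Things in the scene. Friction and masses are not known exactly. Their poses are not given: they have to be found in the camera images.
- rest: A fixed steel rest on the bench: grey foot plate 100 x 75 mm, short post, dark flat pad 90 mm deep and 40 mm wide with its top 45 mm above the bench; an upright fence (34 mm high, 6 mm thick) closes the pad at its far end. The packers, longer than the pad, stick out over its open front edge; pressing on that overhang tips them. Origin on the bench under the pad's middle; axes as rest_corner.
- rest_corner (a point): Where the rest's fence (near face) meets the pad's top, in the middle of the width. x points level into the fence, away from the robot; y across the pad to the left; z up. The pad runs from x = -90 mm to 0, 20 mm to either side.
- stay_under (a point): On the underside of the chainstay, at its edge nearest the robot, roughly above the pad (65 to 75 mm in front of the fence). x level across the stay, away from the robot; y along it to the left; z up. The stay covers x = 0 to 25 mm and z = 0 to 25 mm. Its height above the pad is the gap to fill, 23 to 39 mm. The wooden vice block begins 102 mm to the left of this point.
- stay_lift (a joint): How far the chainstay is turned upward in the vice (rad): about 0 as it hangs (the reading is too noisy to judge tightness by: feel for it), 0.007 when its part over the rest is raised by 1 mm. It gives like a stiff spring: about 5 N upward at the rest for each mm raised. A push on the wedge is felt about 2 N per mm of travel once it bites.
- stay: The chainstay: a bright steel box section 25 x 25 mm, nipped at its left end in a machine vice on a wooden block, running level to the right across the rest to a pale axle plate about 55 mm past it. Origin at the vice, on the underside; y along the stay to the left.
- packer_1_mid (a point): Centre of an aluminium packer, a flat bar 140 x 30 x 10 mm (110 g, a dark hole near each end), its x along the length, z up through the 10 mm. The lowest of a pile of three that lie flat one on another on the bench. One or two of them are needed.
- packer_2_mid (a point): Centre of an aluminium packer, a flat bar 140 x 30 x 10 mm (110 g, a dark hole near each end), its x along the length, z up through the 10 mm. The middle one of a pile of three that lie flat one on another on the bench. One or two of them are needed.
- packer_3_mid (a point): Centre of an aluminium packer, a flat bar 140 x 30 x 10 mm (110 g, a dark hole near each end), its x along the length, z up through the 10 mm. The top one of a pile of three that lie flat one on another on the bench. One or two of them are needed.
- packer_1: The same packer as point packer_1_mid; its origin is under its middle, on the underside.
- packer_2: The same packer as point packer_2_mid; its origin is under its middle, on the underside.
- packer_3: The same packer as point packer_3_mid; its origin is under its middle, on the underside.
- wedge_tail (a point): A wooden wedge, pale taper and red-painted tail, 122 mm long, 30 mm wide, lying on its flat underside. Its x axis points to the thin end (5 mm thick, blunt, 100 mm from this point); the top slopes up at 0.24 mm per mm over 67 mm to 21 mm and then is level for the tail of 55 mm. This point is the middle of the thick tail, 10.5 mm above the underside, 22 mm from the thick end; z up.
- wedge: The same wedge; origin under its middle on the underside, x to the thin end, which is 61 mm from the origin.
- head_tube: Bystander: a white head tube standing upright, 45 mm across, 110 mm high; origin under its middle.
- flux_tin: Bystander: a round tin of flux, green with a cream lid, 75 mm across, 48 mm high; origin under its middle.
- weld_magnet: Bystander: a red arrow-shaped welding magnet lying flat, 100 x 50 x 16 mm; origin under its middle.

How it is judged:
On the way:
1. a packer lies flat on the rest, pushed back to the fence, with the wedge not yet touching the stay ((((x of packer_1_mid in the frame of rest_corner between -0.08 and -0.06 m and y of packer_1_mid in the frame of rest_corner between -0.012 and 0.012 m and angle between the x axis of packer_1_mid and the x axis of rest_corner, either way round below 0.15 rad and angle between packer_1_mid's own z axis and vertical below 0.07 rad) and contact force between packer_1 and rest above 0.2 N and contact force between the fingers and packer_1 below 0.1 N) or ((x of packer_2_mid in the frame of rest_corner between -0.08 and -0.06 m and y of packer_2_mid in the frame of rest_corner between -0.012 and 0.012 m and angle between the x axis of packer_2_mid and the x axis of rest_corner, either way round below 0.15 rad and angle between packer_2_mid's own z axis and vertical below 0.07 rad) and contact force between packer_2 and rest above 0.2 N and contact force between the fingers and packer_2 below 0.1 N) or ((x of packer_3_mid in the frame of rest_corner between -0.08 and -0.06 m and y of packer_3_mid in the frame of rest_corner between -0.012 and 0.012 m and angle between the x axis of packer_3_mid and the x axis of rest_corner, either way round below 0.15 rad and angle between packer_3_mid's own z axis and vertical below 0.07 rad) and contact force between packer_3 and rest above 0.2 N and contact force between the fingers and packer_3 below 0.1 N)) and contact force between wedge and stay below 0.1 N), for 0.2 s.
At the end, for the whole second after the job is handed in: Fingers grip the wedge (over 3 N), flat, at rest, within 0.15 rad and 15 mm of the rest's line; over 2 N between stay, wedge, packing and rest; stay raised 0.3 to 3.6 mm at the rest. Packers used lie flat, square, within 12 mm of the pad's middle and 10 mm of the fence; others well away (contact force between wedge and stay above 2 N and (contact force between wedge and packer_1 above 2 N or contact force between wedge and packer_2 above 2 N or contact force between wedge and packer_3 above 2 N) and contact force between any of packer_1, packer_2, packer_3 and rest above 2 N and (horizontal distance between packer_1_mid and rest_corner above 0.16 m or (x of packer_1_mid in the frame of rest_corner between -0.08 and -0.06 m and y of packer_1_mid in the frame of rest_corner between -0.012 and 0.012 m and angle between the x axis of packer_1_mid and the x axis of rest_corner, either way round below 0.15 rad and angle between packer_1_mid's own z axis and vertical below 0.07 rad)) and (horizontal distance between packer_2_mid and rest_corner above 0.16 m or (x of packer_2_mid in the frame of rest_corner between -0.08 and -0.06 m and y of packer_2_mid in the frame of rest_corner between -0.012 and 0.012 m and angle between the x axis of packer_2_mid and the x axis of rest_corner, either way round below 0.15 rad and angle between packer_2_mid's own z axis and vertical below 0.07 rad)) and (horizontal distance between packer_3_mid and rest_corner above 0.16 m or (x of packer_3_mid in the frame of rest_corner between -0.08 and -0.06 m and y of packer_3_mid in the frame of rest_corner between -0.012 and 0.012 m and angle between the x axis of packer_3_mid and the x axis of rest_corner, either way round below 0.15 rad and angle between packer_3_mid's own z axis and vertical below 0.07 rad)) and angle between wedge_tail's own z axis and vertical below 0.1 rad and angle between the x axis of wedge_tail and the x axis of rest_corner, either way round below 0.15 rad and y of wedge_tail in the frame of rest_corner between -0.015 and 0.015 m and x of wedge_tail in the frame of rest_corner below -0.085 m and value of joint stay_lift between 0.002 and 0.024 rad and contact force between the fingers and wedge above 3 N and linear speed of wedge below 0.01 m/s); the arm keeps its last pose, push and grip.
It fails at once if the standing head tube is moved by more than 25 mm or tipped (distance of head_tube from where it was at the start of the episode above 0.025 m or angle between head_tube's own z axis and vertical above 0.3 rad).
It fails at once if the flux tin is moved by more than 25 mm or tipped (distance of flux_tin from where it was at the start of the episode above 0.025 m or angle between flux_tin's own z axis and vertical above 0.3 rad).
It fails at once if the welding magnet is moved by more than 25 mm or tipped (distance of weld_magnet from where it was at the start of the episode above 0.025 m or angle between weld_magnet's own z axis and vertical above 0.3 rad).
It fails at once if the stay is jacked up, about 4.5 mm or more over the rest (value of joint stay_lift above 0.03 rad).
It also fails if it takes over 72 s, if anything falls off the work surface, if the arm or the gripper's body presses on something with over 40 N, if the wrist force passes 120 N, or if a joint passes its speed limit or range.

ROBOT

A 6-joint arm with a two-finger parallel gripper is mounted at the origin on a cart in front of the work surface, level with it; the furniture and walls round the work are solid. World frame = base frame: x ahead of the robot, y to its left, z up, the work surface at z = 0. Lengths are in m, angles in rad, forces in N, time in s.
With the tool pointing down it reaches from about 0.4 to 0.825 m from the base axis. Payload 7 kg.
Tool frame: the origin (TCP) lies midway between the tips of the shut fingers; the grasp point (between the pads) lies arm.hold_point_z behind it (arm.hold_point_z is the distance from the TCP to the grasp point, in m); z points along the fingers, y is the line along which they close (so a half turn about z gives the same grasp; the last joint's range is limited). The gripper opens to 88 mm and grips with 3 to 60 N. Pads are 19 mm wide; open, the fingers measure 130 mm over their backs; the gripper's body (78 mm by 193 mm) begins 47 mm behind the grasp point.
Start: joints at [-0.823, 0.359, 0.012, 0, -1.224, -0.288], TCP at [0.3, -0.605, 0.227] pointing down, gripper open.
Joint ranges: [-3.07, 3.07], [-1.43, 2.12], [-1.02, 1.25], [-3.03, 1.67], [-3.05, -0], [-3.03, 3.03]. Speed limits (rad/s): [2.39, 2.39, 3.01, 3.14, 3.14, 3.14].

INTERFACE

Orientations are given as [roll, pitch, yaw] about the fixed x, y, z axes, in that order (R = Rz(yaw) Ry(pitch) Rx(roll)).
In Python, from station import arm gives the robot as it stands.
- The arm moves only by the shell command python3 -m crank 'ROWS' [OPENING] [FORCE]. ROWS is JSON, a list that holds one entry, the list of rows, each a list of 4 numbers: the shift along the tool's x, y, z in units of 25 mm (1.0 is 25 mm), then the turn about the tool's z in units of 5 degrees (1.0 is 5 degrees). A call has 1 to 12 rows; each row is the pose to reach, as a shift and turn from the pose commanded when the call began, along the tool's axes at that moment; what a row does not reach only later rows make up. A row lasts 1/8 s, in which the tool goes at most 62.5 mm and 10.7 degrees, less where a joint would pass 70% of its speed; a pose out of reach is approached as far as the arm can. A call with a gripper value outside its range is refused whole. OPENING is the closure, from 0 (fully open) to 1 (shut), set as the call begins (- or left out, the last holds). The fingers move at their own pace and stop on an object; FORCE is the grip in N (left out, the last holds). Time passes only in rows, so rows that repeat a pose let the fingers close. It gives the time, the measured TCP pose, the force, the opening and the grip force at its end, in the units of the state.
- arm.get_state(): the state, without advancing time (a new reading comes with each control period).
- arm.grab_frame(name): name is "side" or "top" or "wrist"; returns (picture, depth): 400x640x3 uint8, red, green, blue; 400x640 float32, m along the optical axis (not along the pixel's ray), 0 where there is no reading.
- arm.get_calibration(name): a dict with "mtx" (3x3 intrinsics, pixels), "R" (3x3) and "t" (3): a world point X has camera coordinates R X + t; the wrist camera has in their place "mount" (4x4, takes a point from camera to tool coordinates, whose origin is the TCP and whose axes are the flange's). Camera axes: x right, y down, z forward; pixel columns grow to the right and rows downward; lengths in m; the calibration is good to about 2 mm. A picture is of the moment at which its call begins: read the wrist's pose just before it. get_calibration takes no time and is no camera call.
- arm.job_done(): hands the job in; it is judged then, once.
Trained networks look in the newest picture that a camera, given by its name, has taken for a name from the list of things; names that differ only in an ending like _2 or _b are one class to them, and where a whole thing is asked for, a point or a joint stands for the part that bears it (a point fixed in the world has none). Each returns a list of dicts, best first, with "score" (0 to 1); they miss things now and then, are a little off and sometimes report something else, mostly with a low value. They report only what shows in the picture. A call takes as long as a camera call.
- arm.recognise(thing, camera): "extent" ([left, top, width, height] in pixels, round what is visible of it).
- arm.trace(thing, camera): "mask" (400x640 bool, what is visible of it) and "extent" ([left, top, width, height] in pixels, round what is visible of it).
The state is a dict: "t": time; "q": joint angles; "qd": joint speeds; "joint_efforts": joint torques, N m; "eef_pos": TCP position; "ee_rot": TCP orientation; "force": force on the tool from outside, world axes, zero at the start; "moment": the same for the moment, N m; "width": finger opening in m; "gripper_force": force on a finger pad.
Only numpy, scipy, OpenCV 4.12 (cv2) and the standard library are available. Lean on these libraries where they do the work, as an engineer would, in place of code of your own. Each camera call takes 0.05 s, during which the arm holds its last target. There are 200 camera calls.

## Working session

There is one attempt and no reset: what is moved stays moved. The work goes in short steps, Python scripts to look and compute and a shell command to move; the robot and the scene stay as the last step left them, time stands still between calls to the robot, and variables do not carry over. Pictures are saved under pics/ and viewed, at most 10 in all, crops included, and the job is handed in when it is done.

```bash
mkdir -p pics; ls
python3 - <<'E'
from station import arm
import cv2
s=arm.get_state(); print(s['t'],s['eef_pos'],s['ee_rot'],s['width'],s['force'],arm.hold_point_z)
for n in ("top","side"):
    im,d=arm.grab_frame(n); cv2.imwrite(f"pics/{n}0.png",im[:,:,::-1])
    c=arm.get_calibration(n); print(n,c)
print(arm.get_calibration("wrist"))
E
```

```text
pics
0.0 [ 0.29930232 -0.60447637  0.22563304] [ 3.13996074e+00 -1.58812850e-04 -2.68189505e+00] 0.08765184693705574 [-0.45294564  1.11903005  0.23336657] 0.0188
top {'mtx': array([[438.80439123,   0.        , 317.58959789],
       [  0.        , 438.80439123, 204.67229357],
       [  0.        ,   0.        ,   1.        ]]), 'R': array([[-1.94041188e-02, -9.99810623e-01, -1.48264299e-03],
       [-9.95924130e-01,  1.94592928e-02, -8.80707878e-02],
       [ 8.80829605e-02, -2.32336105e-04, -9.96113115e-01]]), 't': array([0.00862951, 0.59801998, 1.33819597])}
side {'mtx': array([[396.21081745,   0.        , 314.19480773],
       [  0.        , 396.21081745, 200.42912822],
       [  0.        ,   0.        ,   1.        ]]), 'R': array([[ 0.98699875, -0.15909466, -0.02285494],
       [-0.10165881, -0.50778252, -0.85546619],
       [ 0.12449476,  0.84666747, -0.51735409]]), 't': array([-0.5628473 ,  0.14135679,  1.14392833])}
{'mtx': array([[314.86967038,   0.        , 319.67886536],
       [  0.        , 314.86967038, 197.19601846],
       [  0.        ,   0.        ,   1.        ]]), 'mount': array([[-8.84799882e-04, -9.53218822e-01, -3.02279827e-01,
         8.29558603e-02],
       [ 9.99999598e-01, -8.86609678e-04, -1.31224415e-04,
         5.23996836e-04],
       [-1.42918637e-04, -3.02279822e-01,  9.53219224e-01,
        -1.57979547e-01],
       [ 0.00000000e+00,  0.00000000e+00,  0.00000000e+00,
         1.00000000e+00]])}
```

View pics/top0.png

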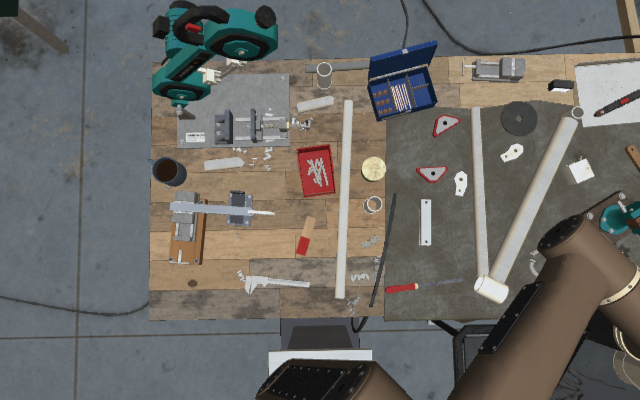

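View pics/side0.png

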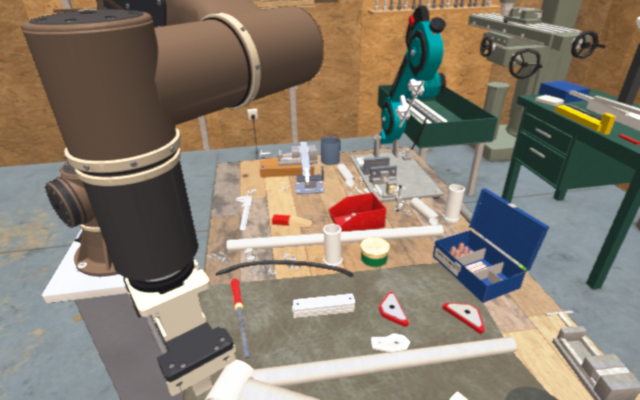

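Top view: packer pile at about (426,222), wedge (305,237) with its thin end away, rest (240,207) under the stay (175–272, 210), head tube (374,203), tin (373,168). A long tube lies at u≈345, between the pile and the wedge.

```bash
cat > h.py <<'E'
from station import arm
import numpy as np, cv2
from scipy.spatial.transform import Rotation as Ro
def toolpose():
    s=arm.get_state(); T=np.eye(4); T[:3,:3]=Ro.from_euler('xyz',s['ee_rot']).as_matrix(); T[:3,3]=s['eef_pos']; return T
def cloud(n):
    "picture, world xyz per pixel"
    T=toolpose(); im,d=arm.grab_frame(n); c=arm.get_calibration(n); K=c['mtx']
    v,u=np.mgrid[:400,:640]
    P=np.stack([(u-K[0,2])/K[0,0]*d,(v-K[1,2])/K[1,1]*d,d],-1)
    if n=='wrist':
        M=T@c['mount']; W=P@M[:3,:3].T+M[:3,3]
    else: W=(P-c['t'])@c['R']
    W[d==0]=np.nan
    return im,W
def mask(thing,n):
    r=arm.trace(thing,n); return (r[0]['mask'],r[0]['score'],r[0]['extent']) if r else (None,0,None)
def rect(p):
    (c,s,a)=cv2.minAreaRect((p[:,:2]*1000).astype(np.float32)); 
    b=cv2.boxPoints((c,s,a)); e=[b[1]-b[0],b[2]-b[1]]; e=max(e,key=lambda k:np.hypot(*k))
    return np.round(c,1),np.round(sorted(s),1),round(np.degrees(np.arctan2(e[1],e[0])),1)
E
python3 - <<'E'
from h import *
im,W=cloud('top')
for t in ['packer_3','wedge','rest','stay','head_tube','flux_tin','weld_magnet']:
    m,s,e=mask(t,'top')
    if m is None: print(t,None); continue
    p=W[m]; p=p[np.isfinite(p).all(1)]
    print(t,round(s,2),e,len(p),'z',np.round(np.percentile(p[:,2],[5,25,50,75,95]),4)); 
    z=p[:,2]; print('  all',rect(p)); q=p[z>np.percentile(z,95)-.006]; print('  top',rect(q),np.round(np.median(q,0),4))
# long tube and its height
print('tube',np.round(W[[110,150,200,250,290],[348,346,344,342,340]],3))
print('bench',np.round(W[[260,290,230],[270,300,330]],3))
E
```

```text
packer_3 0.82 [417.8, 196.0, 14.4, 49.9] 490 z [0.0175 0.0289 0.031  0.0329 0.0352]
  all (array([ 540.9, -339.2]), array([ 39.9, 149.1]), np.float32(-3.4))
  top (array([ 539.4, -334.6]), array([ 29.4, 139.6]), np.float32(-2.4)) [ 0.5372 -0.3355  0.0321]
wedge 0.57 [295.2, 217.8, 23.3, 34.3] 359 z [0.0073 0.0133 0.019  0.0224 0.0263]
  all (array([504.2,  35.7]), array([ 29.2, 120.9]), np.float32(-18.0))
  top (array([484. ,  42.5]), array([28.8, 78.3]), np.float32(-17.6)) [0.4832 0.0439 0.0228]
rest 0.75 [225.0, 189.4, 25.3, 37.8] 565 z [0.0037 0.0083 0.0418 0.0466 0.06  ]
  all (array([592.5, 244.6]), array([ 75.5, 102.7]), np.float32(-5.1))
  top (array([630.1, 238.9]), array([19.3, 36.9]), np.float32(-89.1)) [0.6369 0.2347 0.0785]
stay 0.71 [170.0, 199.5, 103.3, 14.9] 789 z [0.1001 0.1039 0.106  0.1082 0.112 ]
  all (array([585.3, 279.8]), array([ 29.4, 304. ]), np.float32(85.1))
  top (array([583.2, 280.6]), array([ 24.5, 295.9]), np.float32(84.9)) [0.5832 0.285  0.1082]
head_tube 0.48 [360.2, 195.1, 18.9, 17.5] 183 z [0.0075 0.0315 0.0699 0.1012 0.1127]
  all (array([ 592.2, -
[... 159 characters left out ...]
[360.9, 154.3, 24.5, 26.0] 502 z [0.0186 0.046  0.0483 0.0501 0.0529]
  all (array([ 706.4, -177.2]), array([73.1, 74.1]), np.float32(-41.6))
  top (array([ 706.1, -177.4]), array([69. , 71.3]), np.float32(89.7)) [ 0.7058 -0.1779  0.0495]
weld_magnet 0.69 [420.6, 167.8, 28.1, 17.0] 372 z [0.009  0.0137 0.0157 0.0176 0.0205]
  all (array([ 689.8, -369.7]), array([51.7, 99.9]), np.float32(-86.2))
  top (array([ 688.5, -366.9]), array([49.7, 95. ]), np.float32(-87.7)) [ 0.6951 -0.3651  0.0168]
tube [[ 0.895 -0.105  0.035]
 [ 0.767 -0.095  0.035]
 [ 0.61  -0.085  0.036]
 [ 0.457 -0.075  0.032]
 [ 0.336 -0.066  0.034]]
bench [[ 0.429  0.149  0.004]
 [ 0.334  0.057 -0.002]
 [ 0.519 -0.041  0.001]]
```

```bash
cat >> h.py <<'E'
def go(x,y,z,yawdeg):
    T=toolpose(); s=T[:3,:3].T@(np.array([x,y,z])-T[:3,3])/.025
    yaw=np.degrees(np.arctan2(T[1,0],T[0,0])); d=(yawdeg-yaw+180)%360-180
    print('row',np.round(s,2),round(-d/5,2))
E
python3 - <<'E'
from h import *
go(.47,-.333,.17,177.5)
im,W=cloud('top')
# block / vice heights near left of stay
for u in range(165,235,8): print(u,[tuple(np.round(W[v,u],3)) for v in (195,225,245,260)])
E
```

```text
row [-10.94   6.72   2.26] 5.77
165 [(np.float64(0.641), np.float64(0.482), np.float64(-0.001)), (np.float64(0.545), np.float64(0.479), np.float64(0.004)), (np.float64(0.482), np.float64(0.478), np.float64(0.004)), (np.float64(0.435), np.float64(0.481), np.float64(-0.006))]
173 [(np.float64(0.64), np.float64(0.454), np.float64(0.005)), (np.float64(0.543), np.float64(0.442), np.float64(0.038)), (np.float64(0.482), np.float64(0.441), np.float64(0.041)), (np.float64(0.436), np.float64(0.44), np.float64(0.043))]
181 [(np.float64(0.628), np.float64(0.4), np.float64(0.098)), (np.float64(0.542), np.float64(0.414), np.float64(0.051)), (np.float64(0.481), np.float64(0.417), np.float64(0.039)), (np.float64(0.436), np.float64(0.415), np.float64(0.043))]
189 [(np.float64(0.628), np.float64(0.376), np.float64(0.097)), (np.float64(0.541), np.float64(0.389), np.float64(0.051)), (np.float64(0.481), np.float64(0.393), np.float64(0.036)), (np.float64(0.435), np.float64(0.392), np.float64(0.041))]
197 [(np.float64(0.631), np.float64(0.361), np.float64(0.066)), (np.float64(0.542), np.float64(0.368), np.
[... 392 characters left out ...]
37), np.float64(0.328), np.float64(0.003)), (np.float64(0.542), np.float64(0.327), np.float64(0.005)), (np.float64(0.48), np.float64(0.33), np.float64(-0.006)), (np.float64(0.433), np.float64(0.327), np.float64(0.005))]
221 [(np.float64(0.637), np.float64(0.303), np.float64(0.0)), (np.float64(0.542), np.float64(0.301), np.float64(0.008)), (np.float64(0.479), np.float64(0.303), np.float64(0.001)), (np.float64(0.432), np.float64(0.303), np.float64(0.001))]
229 [(np.float64(0.636), np.float64(0.277), np.float64(0.005)), (np.float64(0.541), np.float64(0.278), np.float64(0.001)), (np.float64(0.479), np.float64(0.278), np.float64(0.002)), (np.float64(0.432), np.float64(0.279), np.float64(-0.002))]
```

```bash
python3 -m crank '[[[-1.5,1,0.3,0.8],[-3.5,2.2,0.7,1.8],[-5.5,3.4,1.1,2.9],[-7.5,4.6,1.5,4],[-9.4,5.8,1.9,5],[-10.5,6.4,2.2,5.6],[-10.94,6.72,2.26,5.77],[-10.94,6.72,2.26,5.77],[-10.94,6.72,2.26,5.77]]]' 0.4
python3 - <<'E'
from h import *
im,W=cloud('wrist'); cv2.imwrite('pics/w1.png',im[:,:,::-1])
m,s,e=mask('packer_3','wrist')
p=W[m]; p=p[np.isfinite(p).all(1)]; z=p[:,2]; print(s,e,np.percentile(z,[5,50,95]))
q=p[abs(z-np.median(z[z>.026]))<.003]; print(rect(p),rect(q),np.median(q[:,2]))
s=arm.get_state();print(s['eef_pos'],np.degrees(s['ee_rot'][2]),s['width'],s['force'])
E
```

```text
t: 1.68
eef_pos: [0.47, -0.3333, 0.1703]
ee_rot: [-3.141, 0.0, 3.098]
force: [0.5, 0.4, -0.3]
width: 0.0526
gripper_force: 0.0
0.63 [306.0, 181.2, 28.4, 97.4] [0.02862321 0.02989231 0.03102552]
(array([ 521. , -336.1]), array([ 31.4, 107.5]), np.float32(-2.0)) (array([ 521.1, -335.5]), array([ 29.8, 107.5]), np.float32(-1.7)) 0.029903125021254334
[ 0.46975947 -0.33354461  0.17019431] 177.45931840400368 0.05272133823441561 [-0.83383271  0.4005749   0.76025337]
```

View pics/w1.png

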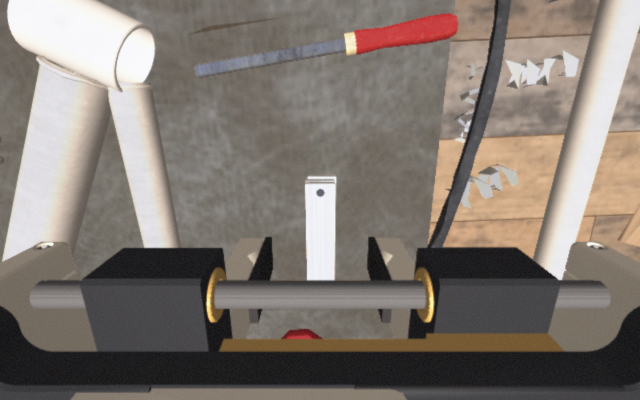

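The packer's near end is at (320,181), and the fingers already straddle its line at u≈320.

```bash
python3 -c "
from h import *
go(.490,-.3345,.0215,178.1)"
```

```text
row [-0.81 -0.    5.95] -0.13
```

```bash
python3 -m crank '[[[-0.4,0,1.5,-0.13],[-0.81,0,3.5,-0.13],[-0.81,0,5,-0.13],[-0.81,0,5.7,-0.13],[-0.81,0,5.95,-0.13],[-0.81,0,5.95,-0.13]]]' && python3 -m crank '[[[0,0,0,0],[0,0,0,0],[0,0,0,0],[0,0,0,0],[0,0,0,0]]]' 0.75 45 && python3 -m crank '[[[0,0,-0.3,0],[0,0,-1,0],[0,0,-2.5,0],[0,0,-4.5,0],[0,0,-6,0],[0,0,-6.4,0],[0,0,-6.4,0]]]'
python3 - <<'E'
from h import *
im,W=cloud('wrist'); cv2.imwrite('pics/w2.png',im[:,:,::-1])
go(.40,.22,.185,174.9)
E
```

```text
t: 2.52
eef_pos: [0.4908, -0.3343, 0.0221]
ee_rot: [-3.141, 0.001, 3.109]
force: [0.9, 1.0, 0.4]
width: 0.0525
gripper_force: 0.0
t: 3.15
eef_pos: [0.4907, -0.3339, 0.022]
ee_rot: [-3.141, 0.001, 3.109]
force: [-0.5, 2.8, 5.5]
width: 0.0294
gripper_force: 45.0
t: 4.03
eef_pos: [0.4904, -0.3338, 0.1823]
ee_rot: [-3.141, 0.002, 3.109]
force: [0.7, 0.9, -1.8]
width: 0.0297
gripper_force: 45.0
row [ 4.31 22.01 -0.15] 0.65
```

View pics/w2.png

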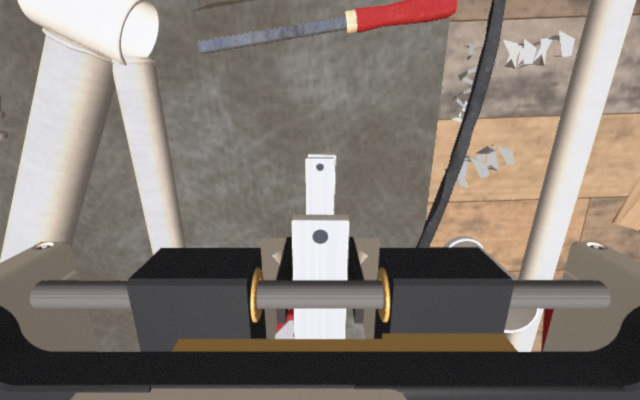

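One packer is held, and the other two still lie at (320,165). Next I'll refine the rest's pose and the gap.

Run:
```python
from h import *
im,W=cloud('top')
x,y,z=W[...,0],W[...,1],W[...,2]
roi=(x>.5)&(x<.67)&(y>.18)&(y<.31)
pad=W[roi&(z>.038)&(z<.053)]; print('pad',len(pad),rect(pad),np.median(pad[:,2]),np.min(pad[:,:2],0),np.max(pad[:,:2],0))
a=np.radians(-5.1); d=np.array([np.cos(a),np.sin(a)]); n=np.array([-d[1],d[0]])
print('pad along',np.percentile(pad[:,:2]@d,[0,2,98,100]),'across',np.percentile(pad[:,:2]@n,[0,3,50,97,100]))
f=W[roi&(z>.07)&(z<.09)&(x>.61)]; print('fence',len(f),np.round(np.percentile(f[:,:2]@d,[5,50,95]),4),np.percentile(f[:,:2]@n,[3,50,97]),np.median(f[:,2]))
s=W[(x>.54)&(x<.63)&(y>.2)&(y<.29)&(z>.098)&(z<.115)]; print('stay',len(s),rect(s),np.median(s[:,2]),np.percentile(s[:,:2]@d,[3,97]))
s=s[s[:,2]>.1]; print(np.polyfit(s[:,1],s[:,2],1))
ft=W[(x>.5)&(x<.67)&(y>.18)&(y<.31)&(z>.0)&(z<.02)];b=W[(x>.42)&(x<.5)&(y>.18)&(y<.31)];print('bench',np.median(b[:,2]))
```

```text
pad 270 (array([591.3, 245.3]), array([41.4, 90. ]), np.float32(-5.5)) 0.04630509995686761 [0.5448594  0.22150452] [0.63795753 0.26789235]
pad along [0.52203835 0.52304913 0.61146607 0.6123156 ] across [0.27601778 0.27714541 0.29599337 0.31486025 0.31741689]
fence 32 [0.6119 0.6145 0.6174] [0.27663207 0.29772703 0.3133697 ] 0.08031271513061441
stay 267 (array([579.9, 244.5]), array([25.1, 89.9]), np.float32(84.2)) 0.1060416791607335 [0.54413374 0.56785763]
[-0.00353398  0.10696474]
bench 0.0010471783294254936
```

```bash
python3 -c "
from h import *
go(.41,.2625,.175,174.7)"
```

```text
row [ 3.96 23.72  0.24] 0.69
```

```bash
python3 -m crank '[[[0.1,1,0,0.1],[0.4,3,0,0.1],[0.8,5.3,0,0.2],[1.2,7.6,0,0.3],[1.6,10,0,0.4],[2,12.4,0,0.4],[2.4,14.8,0,0.5],[2.8,17.2,0,0.6],[3.2,19.6,0.1,0.69],[3.6,21.8,0.2,0.69],[3.9,23.2,0.24,0.69],[3.96,23.72,0.24,0.69]]]' && python3 -m crank '[[[0,0,0.6,0],[0,0,2,0],[0,0,3.2,0],[0,0,3.6,0],[0,0,3.6,0]]]'
python3 - <<'E'
from h import *
go(.41,.2625,.055,174.7); go(.5196,.2521,.055,174.7)
im,d=arm.grab_frame('side'); im=cv2.resize(im[140:260,180:380],(800,480)); cv2.imwrite('pics/s1.png',im[:,:,::-1])
E
```

```text
t: 5.62
eef_pos: [0.4095, 0.2632, 0.1738]
ee_rot: [-3.139, -0.002, 3.051]
force: [0.3, 0.0, -1.0]
width: 0.0296
gripper_force: 45.0
t: 6.25
eef_pos: [0.4105, 0.2608, 0.0847]
ee_rot: [-3.14, -0.001, 3.048]
force: [-0.1, -0.2, -0.2]
width: 0.029
gripper_force: 45.0
row [0.03 0.07 1.19] -0.01
row [-4.38  0.06  1.19] -0.01
```

View pics/s1.png

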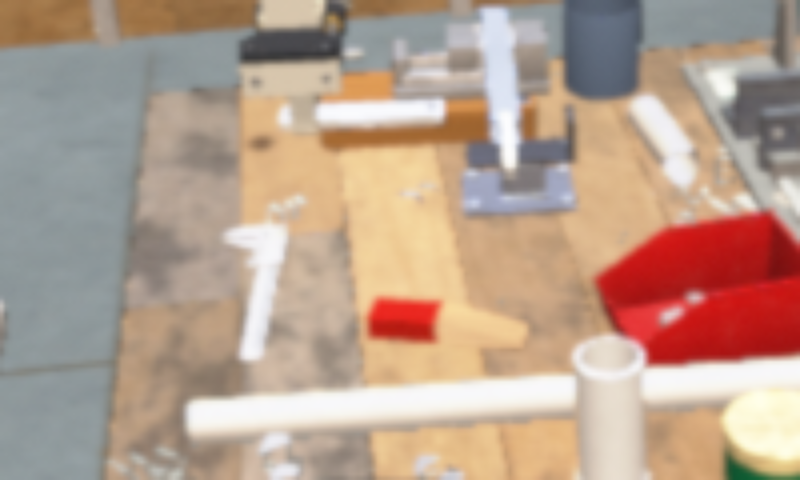

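The packer is held level and lined up in front of the rest, at (280–445,113) in the crop. I'll go in.

```bash
python3 -m crank '[[[0,0.07,0.5,0],[0,0.07,1,0],[0,0.07,1.19,0],[-0.3,0.07,1.19,0],[-1,0.07,1.19,0],[-2,0.07,1.19,0],[-3,0.07,1.19,0],[-3.8,0.07,1.19,0],[-4.1,0.07,1.19,0],[-4.2,0.07,1.19,0],[-4.3,0.07,1.19,0],[-4.3,0.07,1.19,0]]]'&& python3 -m crank '[[[-0.04,0,0,0],[-0.08,0,0,0],[-0.12,0,0,0],[-0.16,0,0,0]]]'
```

```text
t: 7.8
eef_pos: [0.5175, 0.254, 0.0557]
ee_rot: [3.141, 0.0, 3.049]
force: [-0.1, -0.0, -0.4]
width: 0.0291
gripper_force: 45.0
t: 8.3
eef_pos: [0.5184, 0.2529, 0.0544]
ee_rot: [-3.139, -0.005, 3.049]
force: [-13.8, 4.4, -0.1]
width: 0.0291
gripper_force: 45.0
```

```bash
python3 -m crank '[[[0.08,0,0,0],[0.08,0,0.12,0],[0.08,0,0.2,0],[0.08,0,0.24,0],[0.08,0,0.24,0]]]'&& python3 -m crank '[[[0,0,0.03,0],[0,0,0.06,0],[0,0,0.06,0]]]'
```

```text
t: 8.93
eef_pos: [0.5183, 0.2534, 0.0494]
ee_rot: [-3.141, -0.002, 3.049]
force: [-8.4, 1.8, 2.6]
width: 0.0294
gripper_force: 45.0
t: 9.3
eef_pos: [0.5184, 0.2534, 0.0479]
ee_rot: [-3.141, -0.002, 3.049]
force: [-7.8, 0.9, 2.8]
width: 0.0294
gripper_force: 45.0
```

```bash
python3 -m crank '[[[0.04,0,0.03,0],[0.04,0,0.06,0],[0.04,0,0.06,0]]]' && python3 -c "
from h import *
s=arm.get_state();print(s['force'],s['moment'])"
```

```text
t: 9.68
eef_pos: [0.5184, 0.2536, 0.0464]
ee_rot: [-3.141, -0.001, 3.049]
force: [-4.0, 1.1, 0.5]
width: 0.0294
gripper_force: 45.0
[-4.01010298  1.08998474  0.53391472] [0.26800576 1.67087142 0.03309736]
```

```bash
python3 -m crank '[[[0,0,0.03,0],[0,0,0.05,0],[0,0,0.05,0]]]' && python3 -m crank '[[[0,0,0.02,0],[0,0,0.04,0],[0,0,0.04,0]]]'
```

```text
t: 10.05
eef_pos: [0.5184, 0.2537, 0.0459]
ee_rot: [-3.141, -0.0, 3.049]
force: [-8.5, 0.7, 7.0]
width: 0.0296
gripper_force: 45.0
t: 10.42
eef_pos: [0.5184, 0.2537, 0.0458]
ee_rot: [-3.142, 0.0, 3.049]
force: [-10.9, -0.9, 16.2]
width: 0.0293
gripper_force: 45.0
```

```bash
python3 -m crank '[[[0,0,-0.05,0],[0,0,-0.06,0]]]' && python3 -m crank '[[[0,0,0,0],[0,0,0,0],[0,0,0,0],[0,0,0,0]]]' 0.45 && python3 -m crank '[[[0.3,0,-0.5,0],[0.8,0,-2,0],[1.5,0,-4,0],[2,0,-5,0],[2.5,0,-5.2,0]]]'
python3 - <<'E'
from h import *
s=arm.get_state();print(s['width'])
im,W=cloud('top')
x,y,z=W[...,0],W[...,1],W[...,2]
p=W[(x>.46)&(x<.555)&(y>.2)&(y<.3)&(z>.045)&(z<.065)]; print(len(p),rect(p),np.median(p[:,2]))
cv2.imwrite('pics/t2.png',cv2.resize(im[150:270,160:360],(800,480))[:,:,::-1])
go(.490,-.3345,.13,178.1)
E
```

```text
t: 10.68
eef_pos: [0.5184, 0.2537, 0.0461]
ee_rot: [-3.142, -0.0, 3.049]
force: [-5.8, 0.5, 2.3]
width: 0.0294
gripper_force: 45.0
t: 11.18
eef_pos: [0.519, 0.2538, 0.0458]
ee_rot: [3.142, 0.0, 3.049]
force: [-0.6, -0.9, -0.6]
width: 0.0477
gripper_force: 0.0
t: 11.8
eef_pos: [0.4565, 0.2604, 0.1787]
ee_rot: [3.138, 0.003, 3.049]
force: [1.1, -0.3, -0.5]
width: 0.0483
gripper_force: 0.0
0.04834332617124103
209 (array([527.2, 251.6]), array([35.9, 62.2]), np.float32(-13.1)) 0.055422257905262305
row [ -3.59 -23.55   1.86] -0.68
```

View pics/t2.png

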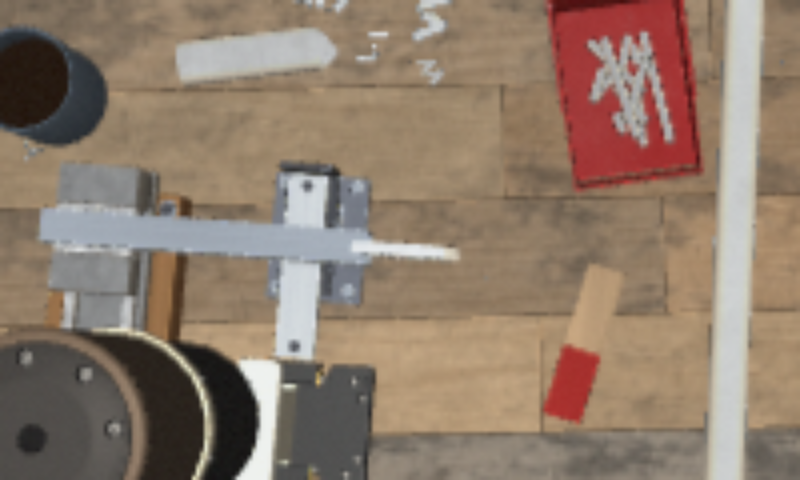

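The first packer lies flat, square and back at the fence under the stay. Now the second.

```bash
python3 -m crank '[[[-0.1,-1,0,0],[-0.4,-3,0,0],[-0.8,-5.3,0,-0.1],[-1.2,-7.6,0,-0.2],[-1.6,-10,0,-0.3],[-2,-12.4,0,-0.4],[-2.2,-14.8,0,-0.5],[-2.4,-17.2,0,-0.6],[-2.6,-19.6,0.1,-0.68],[-2.7,-21.8,0.2,-0.68],[-2.8,-23.1,0.3,-0.68],[-2.8,-23.55,0.3,-0.68]]]' && python3 -m crank '[[[0,0,0,0],[0,0,0,0]]]'
python3 - <<'E'
from h import *
im,W=cloud('wrist')
m,s,e=mask('packer_2','wrist')
p=W[m]; p=p[np.isfinite(p).all(1)]; z=p[:,2]
q=p[abs(z-np.median(z))<.003]; print(s,e,rect(p),rect(q),np.median(q[:,2]),q[:,0].min())
go(.490,-.3345,.0118,178.1)
E
```

```text
t: 13.35
eef_pos: [0.4698, -0.3351, 0.1665]
ee_rot: [3.141, -0.003, 3.105]
force: [-0.9, -0.3, 0.0]
width: 0.0482
gripper_force: 0.0
t: 13.6
eef_pos: [0.4716, -0.3323, 0.1682]
ee_rot: [3.141, -0.0, 3.109]
force: [-0.3, 0.3, 0.0]
width: 0.0481
gripper_force: 0.0
0.86 [301.6, 177.1, 34.6, 103.2] (array([ 509.8, -335.2]), array([ 32.5, 143.2]), np.float32(-1.6)) (array([ 524.2, -335.5]), array([ 30. , 114.3]), np.float32(-2.2)) 0.019884096841965848 0.4669087150003286
row [-0.72 -0.07  6.27] 0.01
```

```bash
python3 -m crank '[[[-0.4,-0.07,1.5,0],[-0.72,-0.07,3.5,0],[-0.72,-0.07,5.2,0],[-0.72,-0.07,6,0],[-0.72,-0.07,6.25,0],[-0.72,-0.07,6.25,0]]]' && python3 -m crank '[[[0,0,0,0],[0,0,0,0],[0,0,0,0],[0,0,0,0]]]' 0.75 45 && python3 -m crank '[[[0,0,-0.3,0],[0,0,-1,0],[0,0,-2.5,0],[0,0,-4.5,0],[0,0,-6,0],[0,0,-6.8,0],[0,0,-6.8,0]]]'
python3 - <<'E'
from h import *
im,W=cloud('wrist')
go(.41,.2635,.18,174.7)
x,y,z=W[...,0],W[...,1],W[...,2]
p=W[(abs(y+.334)<.012)&(x>.43)&(x<.475)]; print(np.histogram(p[:,2],np.arange(0,.2,.01)))
E
```

```text
t: 14.45
eef_pos: [0.4902, -0.3352, 0.0125]
ee_rot: [-3.141, 0.0, 3.109]
force: [0.6, -0.2, 0.5]
width: 0.0483
gripper_force: 0.0
t: 14.95
eef_pos: [0.4902, -0.3356, 0.013]
ee_rot: [-3.141, 0.001, 3.109]
force: [-0.7, 2.6, 5.9]
width: 0.0293
gripper_force: 45.0
t: 15.82
eef_pos: [0.4905, -0.3359, 0.1849]
ee_rot: [-3.14, 0.004, 3.108]
force: [0.5, 0.2, -2.0]
width: 0.0294
gripper_force: 45.0
row [ 3.99 23.84  0.11] 0.68
(array([870,  87,   0,   0,   0,   0,   0,   0,   0,   0,   0,   0,   0,
         0,   0,   0,   0,   0, 229]), array([0.  , 0.01, 0.02, 0.03, 0.04, 0.05, 0.06, 0.07, 0.08, 0.09, 0.1 ,
       0.11, 0.12, 0.13, 0.14, 0.15, 0.16, 0.17, 0.18, 0.19]))
```

```bash
python3 -m crank '[[[0.1,1,0,0.1],[0.4,3,0,0.1],[0.8,5.3,0,0.2],[1.2,7.6,0,0.3],[1.6,10,0,0.4],[2,12.4,0,0.4],[2.4,14.8,0,0.5],[2.8,17.2,0,0.6],[3.2,19.6,0.1,0.68],[3.6,21.8,0.1,0.68],[3.9,23.3,0.11,0.68],[3.99,23.84,0.11,0.68]]]' && python3 -m crank '[[[0,0,0.6,0],[0,0,2,0],[0,0,3.6,0],[0,0,4.4,0],[0,0,4.4,0],[0,0,4.4,0]]]'
python3 - <<'E'
from h import *
go(.41,.2632,.064,174.7); go(.516,.2530,.064,174.7)
E
```

```text
t: 17.38
eef_pos: [0.4088, 0.2649, 0.1781]
ee_rot: [-3.14, -0.001, 3.051]
force: [0.2, 0.2, -0.7]
width: 0.0294
gripper_force: 45.0
t: 18.12
eef_pos: [0.4102, 0.2629, 0.0697]
ee_rot: [-3.142, 0.0, 3.048]
force: [-1.2, 0.8, -0.7]
width: 0.0292
gripper_force: 45.0
row [0.01 0.01 0.23] -0.01
row [-4.25 -0.    0.23] -0.01
```

```bash
python3 -m crank '[[[0,0,0.1,0],[0,0,0.23,0],[-0.3,0,0.23,0],[-1,0,0.23,0],[-2,0,0.23,0],[-3,0,0.23,0],[-3.7,0,0.23,0],[-4.0,0,0.23,0],[-4.15,0,0.23,0],[-4.2,0,0.23,0],[-4.2,0,0.23,0]]]'&& python3 -m crank '[[[-0.04,0,0,0],[-0.08,0,0,0],[-0.12,0,0,0],[-0.12,0,0,0]]]'
```

```text
t: 19.5
eef_pos: [0.514, 0.2539, 0.0637]
ee_rot: [3.141, -0.0, 3.049]
force: [0.8, -0.5, -1.2]
width: 0.0293
gripper_force: 45.0
t: 20.0
eef_pos: [0.5174, 0.2535, 0.0635]
ee_rot: [-3.142, -0.0, 3.049]
force: [1.1, 0.1, -0.8]
width: 0.0292
gripper_force: 45.0
```

```bash
python3 -m crank '[[[-0.04,0,0,0],[-0.08,0,0,0],[-0.08,0,0,0]]]'
```

```text
t: 20.38
eef_pos: [0.5181, 0.253, 0.063]
ee_rot: [-3.141, -0.002, 3.049]
force: [-5.1, 1.6, -0.5]
width: 0.0294
gripper_force: 45.0
```

Fence felt; lower it on.

```bash
python3 -m crank '[[[0.03,0,0,0],[0.03,0,0.1,0],[0.03,0,0.16,0],[0.03,0,0.18,0],[0.03,0,0.18,0]]]'&& python3 -m crank '[[[0,0,0.03,0],[0,0,0.05,0],[0,0,0.05,0]]]'
```

```text
t: 21.0
eef_pos: [0.5181, 0.2533, 0.0589]
ee_rot: [-3.141, -0.001, 3.049]
force: [-6.4, 1.6, 0.9]
width: 0.0294
gripper_force: 45.0
t: 21.38
eef_pos: [0.5181, 0.2533, 0.0578]
ee_rot: [-3.141, -0.001, 3.049]
force: [-6.6, 1.4, 2.2]
width: 0.0294
gripper_force: 45.0
```

```bash
python3 -m crank '[[[0.02,0,0.03,0],[0.02,0,0.05,0],[0.02,0,0.05,0]]]'&& python3 -m crank '[[[0,0,0.02,0],[0,0,0.04,0],[0,0,0.04,0]]]'
```

```text
t: 21.75
eef_pos: [0.5181, 0.2534, 0.0574]
ee_rot: [3.142, 0.0, 3.049]
force: [-6.9, -0.5, 8.4]
width: 0.0293
gripper_force: 45.0
t: 22.12
eef_pos: [0.5181, 0.2534, 0.0572]
ee_rot: [3.141, 0.001, 3.049]
force: [-8.6, -0.8, 16.7]
width: 0.0292
gripper_force: 45.0
```

```bash
python3 -m crank '[[[0,0,-0.05,0],[0,0,-0.05,0]]]' && python3 -m crank '[[[0,0,0,0],[0,0,0,0],[0,0,0,0],[0,0,0,0]]]' 0.45 && python3 -m crank '[[[0.3,0,-0.5,0],[0.8,0,-2,0],[1.2,0,-3.5,0],[1.5,0,-4.2,0],[1.5,0,-4.2,0]]]'
python3 - <<'E'
from h import *
go(.485,.042,.16,162)
im,W=cloud('top')
x,y,z=W[...,0],W[...,1],W[...,2]
a=np.radians(-5.4); d=np.array([np.cos(a),np.sin(a)]); n=np.array([-d[1],d[0]])
p=W[(x>.49)&(x<.57)&(y>.2)&(y<.3)&(z>.052)&(z<.078)]; print(len(p),rect(p),np.percentile(p[:,:2]@n,[3,50,97])-np.array([.6361,.2411])@n,np.median(p[:,2]))
s=W[(x>.54)&(x<.63)&(y>.2)&(y<.29)&(z>.098)&(z<.115)]; print('stay',np.median(s[:,2]))
E
```

```text
t: 22.38
eef_pos: [0.5181, 0.2534, 0.0574]
ee_rot: [3.141, 0.0, 3.049]
force: [-6.5, -0.4, 7.3]
width: 0.0295
gripper_force: 45.0
t: 22.88
eef_pos: [0.5183, 0.2534, 0.0567]
ee_rot: [-3.142, 0.0, 3.049]
force: [-0.4, 0.4, 0.2]
width: 0.0479
gripper_force: 0.0
t: 23.5
eef_pos: [0.4807, 0.2575, 0.1636]
ee_rot: [3.139, 0.002, 3.05]
force: [0.6, 0.5, 0.4]
width: 0.0484
gripper_force: 0.0
row [-0.96 -8.57  0.12] 2.55
165 (array([545.7, 246.7]), array([37.1, 45.6]), np.float32(-2.2)) [-0.01400581 -0.00025954  0.01475215] 0.06645081390556631
stay 0.10600178778914689
```

```bash
python3 -m crank '[[[-0.1,-1,0,0.3],[-0.3,-2.8,0,0.8],[-0.5,-5,0.05,1.5],[-0.8,-7,0.1,2.2],[-0.96,-8.3,0.12,2.55],[-0.96,-8.57,0.12,2.55],[-0.96,-8.57,0.12,2.55]]]'
python3 - <<'E'
from h import *
im,W=cloud('wrist'); cv2.imwrite('pics/w3.png',im[:,:,::-1])
m,s,e=mask('wedge','wrist')
p=W[m]; p=p[np.isfinite(p).all(1)]; z=p[:,2]
q=p[abs(z-.021)<.003]; print(s,e,rect(p),len(q),rect(q),np.median(q[:,2]))
print(toolpose()[:3,3])
E
```

```text
t: 24.42
eef_pos: [0.4844, 0.0405, 0.1581]
ee_rot: [-3.141, -0.001, 2.825]
force: [0.3, 0.3, 0.9]
width: 0.0482
gripper_force: 0.0
0.94 [302.5, 145.2, 35.8, 107.6] (array([503.1,  36. ]), array([ 32.7, 122.7]), np.float32(-18.9)) 2045 (array([479.3,  44. ]), array([29.8, 71.9]), np.float32(-17.9)) 0.02075126121747889
[0.48477557 0.04160392 0.15841603]
```

View pics/w3.png

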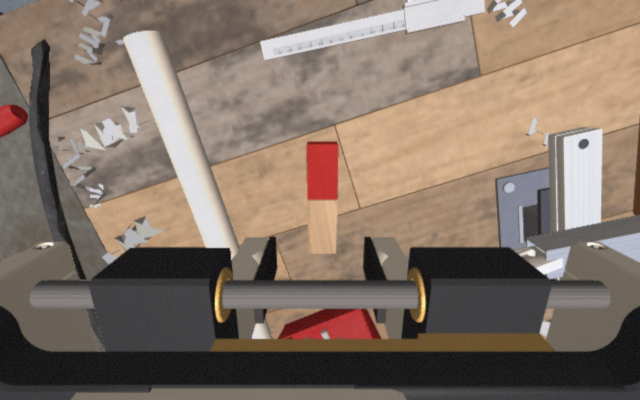

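The wedge lies tail towards the robot with its red tail end at (322,142), and its axis runs along the tool's x. Grasp at the tail.

```bash
python3 -c "
from h import *
go(.466,.0483,.0045,162)"
```

```text
row [0.79 0.02 6.16] -0.01
```

```bash
python3 -m crank '[[[0.4,0.02,1.5,0],[0.79,0.02,3.5,0],[0.79,0.02,5.2,0],[0.79,0.02,5.9,0],[0.79,0.02,6.1,0],[0.79,0.02,6.12,0],[0.79,0.02,6.12,0]]]' && python3 -m crank '[[[0,0,0,0],[0,0,0,0],[0,0,0,0],[0,0,0,0]]]' 0.75 40 && python3 -m crank '[[[0,0,-0.3,0],[0,0,-1,0],[0,0,-2.2,0],[0,0,-3.4,0],[0,0,-4,0],[0,0,-4,0]]]'
python3 - <<'E'
from h import *
go(.40,.2634,.105,174.7)
E
```

```text
t: 25.4
eef_pos: [0.4669, 0.0485, 0.0066]
ee_rot: [3.14, 0.001, 2.827]
force: [-0.0, -0.4, 0.5]
width: 0.0479
gripper_force: 0.0
t: 25.9
eef_pos: [0.4665, 0.048, 0.0062]
ee_rot: [3.141, 0.0, 2.827]
force: [-1.2, 0.8, 6.0]
width: 0.0294
gripper_force: 40.0
t: 26.65
eef_pos: [0.4668, 0.0482, 0.107]
ee_rot: [3.14, 0.002, 2.826]
force: [0.5, -0.9, -1.1]
width: 0.0296
gripper_force: 40.0
row [5.21 7.35 0.09] -2.55
```

```bash
python3 -m crank '[[[0.5,0.5,0,-0.3],[1.4,1.6,0,-0.9],[2.6,3.2,0,-1.6],[3.8,5,0,-2.2],[4.8,6.5,0.05,-2.55],[5.21,7.2,0.09,-2.55],[5.21,7.35,0.09,-2.55],[5.21,7.35,0.09,-2.55]]]' && python3 -m crank '[[[0,0,0.4,0],[0,0,0.9,0],[0,0,0.9,0]]]'
python3 - <<'E'
from h import *
go(.6361-.236*.9956,.2411+.236*.0941,.0735,174.7);go(.6361-.150*.9956,.2411+.150*.0941,.0735,174.7);
im,d=arm.grab_frame('side'); im=cv2.resize(im[140:220,240:360],(780,520)); cv2.imwrite('pics/s2.png',im[:,:,::-1])
E
```

```text
t: 27.65
eef_pos: [0.3993, 0.2622, 0.103]
ee_rot: [-3.14, -0.001, 3.048]
force: [0.3, 0.4, -0.8]
width: 0.0296
gripper_force: 40.0
t: 28.02
eef_pos: [0.3988, 0.2617, 0.0797]
ee_rot: [-3.139, -0.001, 3.048]
force: [-0.5, -0.1, -0.8]
width: 0.0296
gripper_force: 40.0
row [-0.09  0.07  0.25] -0.01
row [-3.53  0.07  0.24] -0.01
```

View pics/s2.png

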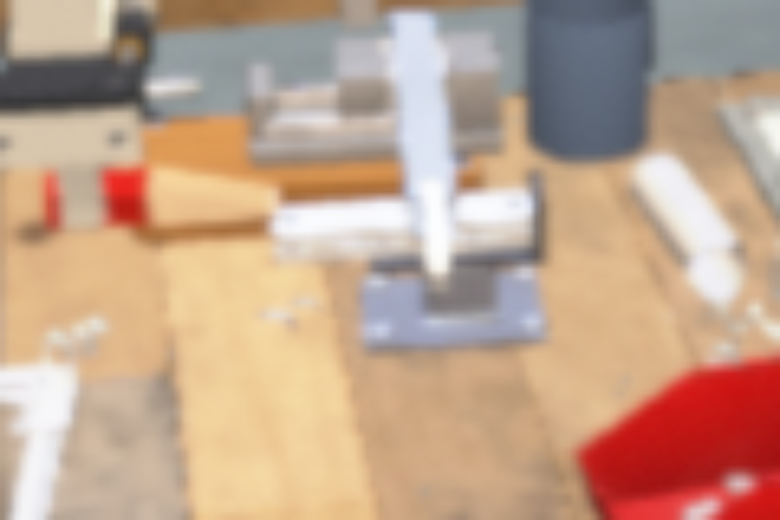

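The wedge is held level, its thin end at (275,200) just at the packers' front edge and slightly above them. Slide it in.

```bash
python3 -m crank '[[[-0.2,0.07,0.1,0],[-0.6,0.07,0.14,0],[-1.2,0.07,0.16,0],[-1.9,0.07,0.16,0],[-2.6,0.07,0.16,0],[-3.2,0.07,0.16,0],[-3.5,0.07,0.16,0],[-3.5,0.07,0.16,0]]]' && python3 -m crank '[[[0,0,0.06,0],[0,0,0.12,0],[0,0,0.12,0],[0,0,0.12,0]]]'
```

```text
t: 29.08
eef_pos: [0.4869, 0.2563, 0.0767]
ee_rot: [-3.141, -0.0, 3.048]
force: [-0.9, 0.6, -1.1]
width: 0.0294
gripper_force: 40.0
t: 29.58
eef_pos: [0.4865, 0.2568, 0.0742]
ee_rot: [3.141, 0.0, 3.049]
force: [0.6, -0.6, -0.2]
width: 0.0296
gripper_force: 40.0
```

```bash
python3 -m crank '[[[0,0,0.04,0],[0,0,0.08,0],[0,0,0.08,0]]]' && python3 -m crank '[[[0,0,0.03,0],[0,0,0.05,0],[0,0,0.05,0]]]'
```

```text
t: 29.95
eef_pos: [0.4866, 0.2567, 0.072]
ee_rot: [-3.142, -0.0, 3.049]
force: [-1.1, 0.2, 0.2]
width: 0.0297
gripper_force: 40.0
t: 30.32
eef_pos: [0.4866, 0.2567, 0.0709]
ee_rot: [3.142, 0.0, 3.049]
force: [-2.8, -0.0, 2.1]
width: 0.0298
gripper_force: 40.0
```

```bash
python3 -m crank '[[[-0.15,0,0,0],[-0.35,0,0,0],[-0.5,0,0,0],[-0.6,0,0,0],[-0.6,0,0,0]]]' && python3 -m crank '[[[-0.05,0,0,0],[-0.1,0,0,0],[-0.1,0,0,0]]]' && python3 -m crank '[[[-0.05,0,0,0],[-0.1,0,0,0],[-0.1,0,0,0]]]'
```

```text
t: 30.95
eef_pos: [0.5021, 0.2553, 0.0709]
ee_rot: [3.141, 0.001, 3.049]
force: [0.5, -1.0, 1.6]
width: 0.0297
gripper_force: 40.0
t: 31.32
eef_pos: [0.504, 0.255, 0.0709]
ee_rot: [-3.142, -0.0, 3.049]
force: [-3.3, 0.0, 4.5]
width: 0.0296
gripper_force: 40.0
t: 31.7
eef_pos: [0.5065, 0.2548, 0.0709]
ee_rot: [-3.142, -0.0, 3.049]
force: [-4.0, -0.0, 5.7]
width: 0.0297
gripper_force: 40.0
```

```bash
python3 -m crank '[[[0,0,-0.02,0],[0,0,-0.02,0],[0,0,-0.02,0]]]' && python3 -m crank '[[[-0.04,0,0,0],[-0.08,0,0,0],[-0.08,0,0,0]]]' && python3 -m crank '[[[-0.04,0,0,0],[-0.08,0,0,0],[-0.08,0,0,0]]]'
```

```text
t: 32.08
eef_pos: [0.5066, 0.2548, 0.0711]
ee_rot: [-3.141, -0.0, 3.049]
force: [-0.4, 0.7, 0.4]
width: 0.0297
gripper_force: 40.0
t: 32.45
eef_pos: [0.5085, 0.2545, 0.0712]
ee_rot: [-3.141, -0.0, 3.049]
force: [-1.3, -0.2, 0.7]
width: 0.0296
gripper_force: 40.0
t: 32.83
eef_pos: [0.5101, 0.2542, 0.0712]
ee_rot: [-3.141, -0.001, 3.049]
force: [-5.3, 0.1, 2.5]
width: 0.0298
gripper_force: 40.0
```

```bash
python3 -m crank '[[[-0.04,0,0,0],[-0.08,0,0,0],[-0.08,0,0,0],[-0.08,0,0,0]]]' && python3 -m crank '[[[-0.02,0,0,0],[-0.04,0,0,0],[-0.04,0,0,0],[-0.04,0,0,0]]]'
```

```text
t: 33.33
eef_pos: [0.5116, 0.254, 0.0712]
ee_rot: [-3.141, -0.001, 3.049]
force: [-7.4, 1.1, 3.7]
width: 0.0296
gripper_force: 40.0
t: 33.83
eef_pos: [0.5121, 0.2539, 0.0712]
ee_rot: [-3.141, -0.002, 3.049]
force: [-10.1, 1.6, 5.5]
width: 0.0294
gripper_force: 40.0
```

```bash
python3 -m crank '[[[-0.03,0,0,0],[-0.06,0,0,0],[-0.06,0,0,0],[-0.06,0,0,0]]]'
python3 - <<'E'
from h import *
im,W=cloud('top'); x,y,z=W[...,0],W[...,1],W[...,2]
print([np.round(np.median(z[(x>.54)&(x<.63)&(y>a)&(y<b)&(z>.096)&(z<.118)]),4) for a,b in((.19,.22),(.22,.26),(.26,.3),(.3,.34))])
im,W=cloud('side'); cv2.imwrite('pics/s3.png',cv2.resize(im[140:220,240:360],(780,520))[:,:,::-1])
E
```

```text
t: 34.33
eef_pos: [0.5131, 0.2537, 0.0712]
ee_rot: [-3.14, -0.003, 3.049]
force: [-13.1, 2.0, 7.9]
width: 0.0295
gripper_force: 40.0
[np.float64(0.1076), np.float64(0.107), np.float64(0.1068), np.float64(0.1061)]
```

View pics/s3.png

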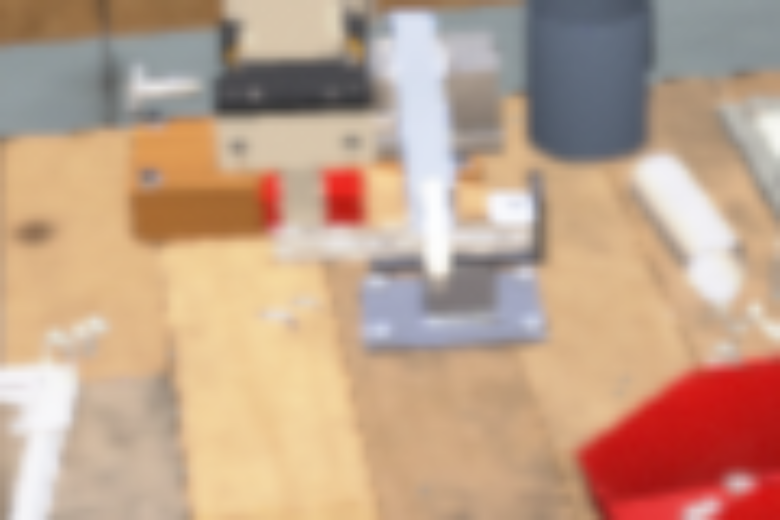

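The wedge is under the stay on two flat packers at (280–540,235), and the stay is about 1 mm higher than before. Settle briefly and hand in.

```bash
python3 -m crank '[[[0,0,0,0],[0,0,0,0],[0,0,0,0],[0,0,0,0]]]' && python3 -c "
from station import arm
print(arm.job_done())"
```

```text
t: 34.92
eef_pos: [0.513, 0.2536, 0.0711]
ee_rot: [-3.14, -0.003, 3.049]
force: [-13.0, 2.4, 7.4]
width: 0.0296
gripper_force: 40.0
the job is handed in; nothing more can be done
None
```

The job is handed in at about 35 s, verdict not shown: two packers lie flat against the fence, and the wedge is still gripped and pushed tight at about 13 N, with the stay raised about 1 mm by the top camera.

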